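Fold away the three-leaf splash guard

ROBOT

A 6-joint arm with a two-finger parallel gripper is mounted at the origin on the work surface. World frame = base frame: x ahead of the robot, y to its left, z up, the work surface at z = 0. Lengths are in m, angles in rad, forces in N, time in s.
With the tool pointing down it reaches from about 0.35 to 0.925 m from the base axis. Payload 6.4 kg.
Tool frame: the origin (TCP) lies at the very end of the fingers, on their centre line; the grasp point (between the pads) lies 19 mm behind it (env.hold_point_z is the distance from the TCP to the grasp point, in m); z points along the fingers, y is the line along which they close (so a half turn about z gives the same grasp; the last joint's range is limited). The gripper opens to 85 mm and grips with 20 to 120 N. Pads are 22 mm wide; open, the fingers measure 114 mm over their backs; the gripper's body (76 mm by 85 mm) begins 54 mm behind the grasp point. The pads swing forward as they close: fully open they stand 13 mm farther back than shut.
Start: joints at [-1.499, 0.245, 1.558, -0, 1.339, -0.174], TCP at [0.158, -0.63, 0.231] pointing down, gripper open.
Joint ranges: [-3.13, 3.13], [-1.02, 2.26], [0.13, 2.54], [-0.95, 4.09], [0.21, 2.88], [-2.74, 2.74]. Speed limits (rad/s): [2.57, 2.57, 3.14, 3.14, 3.14, 3.14].

INTERFACE

Orientations are given as a rotation vector (axis times angle).
In Python, from station import env gives the robot as it stands.
- The arm moves only by the tool play_rows, never from a script. Its argument "moves" is a list that holds one entry, the list of rows, each a list of 7 numbers: the shift along the tool's x, y, z in mm, then the turn, a rotation vector about the tool's x, y, z in rad, then the gripper command: -1 is shut, 1 is fully open, values between are in proportion. In form: [[[x, y, z, ax, ay, az, fingers], ...]]. A call has exactly 8 rows; each row is the pose to reach, as a shift and turn from the pose commanded when the call began, along the tool's axes at that moment; what a row does not reach only later rows make up. A row lasts 1/10 s, in which the tool goes at most 50 mm and 8.59 degrees, less where a joint would pass 70% of its speed; a pose out of reach is approached as far as the arm can. A call with a gripper value outside its range is refused whole. The fingers move at their own pace and stop on an object; the grip force is fixed at half the most. Time passes only in rows, so rows that repeat a pose let the fingers close, or fill a call up. It gives the time, the measured TCP pose, the force, the opening and the grip force at its end, in the units of the state.
- env.sense(): the state, without advancing time (a new reading comes with each control period).
- env.snapshot(name): name is "scene" or "top" or "wrist"; returns a dict with "image" (480x640x3 uint8, red, green, blue), "fx", "fy", "cx", "cy" (pixels), "xyz" and "orientation" of the camera in the world. Camera axes: x right, y up, looking along -z (the intrinsics and any distortion apply to the point x, -y, -z); pixel columns grow to the right and rows downward; lengths in m; the calibration is good to about 2 mm. A picture is of the moment at which its call begins. There is no depth.
- env.job_done(): hands the job in; it is judged then, once.
The state is a dict: "t": time; "joint_pos": joint angles; "qvel": joint speeds; "effort": joint torques, N m; "tcp_pos": TCP position; "eef_rot": TCP orientation; "force": force on the tool from outside, world axes, zero at the start; "moment": the same for the moment, N m; "grip_width": opening from 0.0 (shut) to 1.0 (fully open); "finger_force": force on a finger pad.
Only numpy, scipy, OpenCV 4.12 (cv2) and the standard library are available. Lean on these libraries where they do the work, as an engineer would, in place of code of your own. Each camera call takes 0.05 s, during which the arm holds its last target. There are 200 camera calls.

TASK

Fold away the hinged steel splash guard on the drip tray, leaf by leaf: first fold the short end leaf flat against the middle leaf while the middle leaf still stands open, and only then swing the two together flat against the fixed leaf at the back of the tray. Let go and leave the guard closed flat, without disturbing the bottle, the tumbler or the plate.

Things in the scene. Friction and masses are not known exactly. Their poses are not given: they have to be found in the camera images.
- guard: Steel drip tray, 16 mm high, fixed to the counter, x -230 to +20 mm, y -210 to +30 mm from the origin. Along its far edge stands the fixed leaf: y 0 to -180 mm on x = 0. Origin: counter level, at the fixed leaf's hinge end. The folding guard is three steel leaves, 10 mm thick, edges 20 and 105 mm above the counter, upright hinges. The moving leaves lie on the -x side.
- main_hinge (a point): Point on the upright main hinge axis, 16 mm in front (-x of guard) of the fixed leaf's centre plane, 135 mm above the counter (in the air above the hinge). The middle leaf (170 mm long) turns about this axis.
- middle_leaf (a joint): Opening angle of the middle leaf, rad. 0: folded, parallel to the fixed leaf, centre planes 32 mm apart, with room between only for the folded end leaf. Grows as it opens, clockwise seen from above, up to a stop at 2.4; folding is counter-clockwise, with a stop at 0. Starts 1.25 to 1.75. Stiff hinge (0.5 N m friction, about 3.5 N at its post); stays where it is left.
- middle_post (a point): Upright round wooden post on the middle leaf, 16 mm diameter, 105 to 158 mm above the counter; this point is on its axis, 135 mm up (30 mm above the leaf's top edge). It stands 150 mm along the leaf from the main hinge (151 mm from the axis). The post is a sleeve that turns freely, so the gripper need not turn as the leaf swings.
- end_hinge (a point): Point on the upright hinge axis between middle and end leaf, at the far end of the middle leaf, 170 mm along it from the main hinge, 135 mm above the counter (in the air above the hinge). It moves with the middle leaf.
- end_leaf (a joint): Opening angle of the end leaf (130 mm long) from the middle leaf, rad. 0: folded flat along the middle leaf's inner face, pointing back to the main hinge. Grows as it opens, clockwise seen from above, stop at 2.4; folding is counter-clockwise, stop at 0. Starts 1.1 to 1.75. Lighter hinge (0.12 N m friction, about 1.1 N at its post); stays where it is left, also while the middle leaf swings.
- end_post (a point): Upright round wooden post on the end leaf, 16 mm diameter, 105 to 158 mm above the counter; this point is on its axis, 135 mm up. It stands 110 mm along the end leaf from the end hinge (110 mm from the axis). Folded, it stands about 90 mm from the middle post. It too is a freely turning sleeve.
- bottle_mid (a point): Closed purple drinking bottle, 64 mm diameter, 200 mm tall, standing on the counter beside the tray; point at its middle, 100 mm up. Bystander.
- tumbler_mid (a point): Open steel tumbler, 72 mm diameter at the rim, 100 mm tall, standing on the counter beside the tray; point at its middle, 50 mm up. Bystander.
- plate_mid (a point): White plate, 170 mm diameter, 22 mm high, on the counter beside the tray; point at its middle, 11 mm up. Bystander.
Not all that is in view belongs to the job. Of the things that look like the part that bears bottle_mid, the smallest one is meant.

How it is judged:
By the outcome, as a careful person would: the job done as asked, in the order asked, and still so for the second after the job is handed in, with the robot touching nothing.
It also fails if it takes over 54 s, if anything falls off the work surface, if the arm or the gripper's body presses on something with over 40 N, if the wrist force passes 120 N, or if a joint passes its speed limit or range.

## Working session

There is one attempt and no reset: what is moved stays moved. The work goes in short steps, Python scripts to look and compute and a tool call to move; the robot and the scene stay as the last step left them, time stands still between calls to the robot, and variables do not carry over. Pictures are saved under pics/ and viewed, at most 10 in all, crops included, and the job is handed in when it is done.

Besides the shell and the picture viewer there is one more tool, called after "Emit:" by a JSON object that holds its "name" and its "arguments". play_rows: Moves the arm, as the interface text tells. Its arguments: {"type":"object","properties":{"moves":{"type":"array"}},"required":["moves"]}

```bash
mkdir -p pics; ls; python3 - <<'E'
from station import env
import cv2,json
for n in("top","scene"):
    s=env.snapshot(n); cv2.imwrite(f"pics/{n}0.png",s["image"][:,:,::-1]); print({k:v for k,v in s.items() if k!="image"})
s=env.sense();print(s["tcp_pos"],s["eef_rot"],s["t"],env.hold_point_z)
E
```

```text
pics
{'fx': 439.1647688240962, 'fy': 439.1647688240962, 'cx': 320.07358053718684, 'cy': 241.17565424038511, 'xyz': array([ 0.46674564, -0.07552504,  1.12809613]), 'orientation': array([ 0.11929474, -0.09787204, -1.58236221])}
{'fx': 567.348513980262, 'fy': 567.348513980262, 'cx': 318.99783101899516, 'cy': 240.63170648779683, 'xyz': array([ 1.20076577, -0.44235499,  1.10158282]), 'orientation': array([0.57563862, 0.31141805, 0.99980647])}
[ 0.15815556 -0.62993944  0.23026724] [-3.11610479e+00 -3.84935690e-01 -1.51147944e-04] 0.1 0.0187
```

View pics/top0.png

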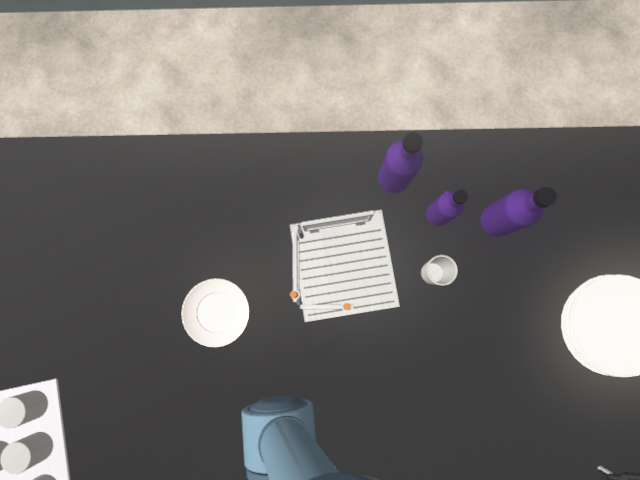

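View pics/scene0.png

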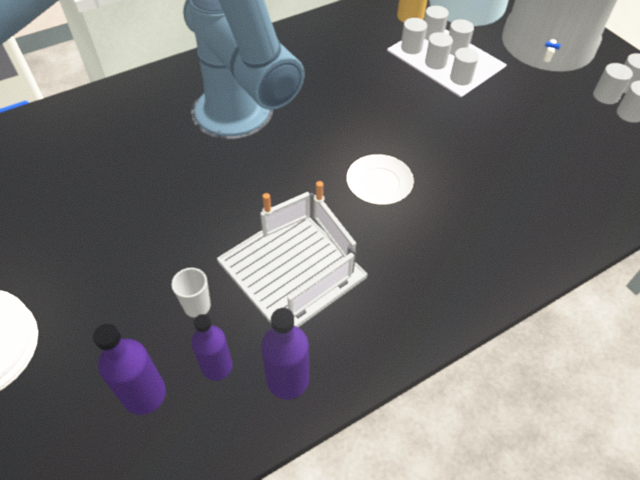

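Top view: the guard's posts are at (294,295) for the middle and (347,307) for the end, with tray corners (290,224), (381,211), (399,306) and (305,321). There are three purple bottle candidates: (400,168), (444,210) and (515,213). The smallest is (444,210), so that is bottle_mid. The tumbler is at (440,270) and the plate at (215,313); the big plate stack at (615,325) is not part of the job.

```bash
cat > h.py <<'E'
import numpy as np,cv2
from scipy.spatial.transform import Rotation as R
from scipy.optimize import least_squares
from station import env
def ray(s,u,v):
    d=np.array([(u-s["cx"])/s["fx"],-(v-s["cy"])/s["fy"],-1.])
    return s["xyz"],R.from_rotvec(s["orientation"]).apply(d)
def at(s,u,v,z):
    o,d=ray(s,u,v); return o+d*(z-o[2])/d[2]
def proj(s,p):
    c=R.from_rotvec(s["orientation"]).inv().apply(np.atleast_2d(p)-s["xyz"])
    return np.c_[s["cx"]-s["fx"]*c[:,0]/c[:,2],s["cy"]+s["fy"]*c[:,1]/c[:,2]]
def orange(s,box):
    h=cv2.cvtColor(s["image"],cv2.COLOR_RGB2HSV); m=cv2.inRange(h,(5,120,90),(20,255,255))
    n,_,st,ce=cv2.connectedComponentsWithStats(m)
    return [(ce[i].round(1),st[i]) for i in range(1,n) if st[i,4]>15 and box[0]<ce[i][0]<box[2] and box[1]<ce[i][1]<box[3]]
E
python3 - <<'E'
from h import *
s=env.snapshot("top"); c=env.snapshot("scene")
pix=[(290,224),(381,211),(399,306),(305,321)]
P=np.array([at(s,u,v,.016)[:2] for u,v in pix]); G=np.array([[20,30],[20,-210],[-230,-210],[-230,30]])/1e3
f=lambda q:(np.c_[np.cos(q[2])*G[:,0]-np.sin(q[2])*G[:,1]+q[0],np.sin(q[2])*G[:,0]+np.cos(q[2])*G[:,1]+q[1]]-P).ravel()
r=least_squares(f,[.6,0,0]); print("guard",r.x,r.fun.round(4))
for n,S in(("top",s),("scene",c)):
    for o in orange(S,(200,150,420,330)): print(n,o, at(S,*o[0],.135))
for n,u,v,z in(("bottle base/top",461,197,.2),("tumbler",440,270,.05),("plate",215,313,.011)): print(n,at(s,u,v,z))
i=s["image"][195:335,270:480,::-1]; cv2.imwrite("pics/c1.png",cv2.resize(i,(800,533),interpolation=cv2.INTER_CUBIC))
E
```

```text
guard [ 0.65114236 -0.01636338  0.14278123] [-0.0005  0.0008  0.0034 -0.002  -0.0014 -0.0005 -0.0016  0.0017]
top (array([292.9, 293.9]), array([290, 291,   7,   7,  38], dtype=int32)) [ 4.86070140e-01 -2.31099192e-04  1.35000000e-01]
top (array([346.6, 306.3]), array([344, 304,   6,   6,  30], dtype=int32)) [ 0.45691074 -0.12024085  0.135     ]
scene (array([319.3, 188.9]), array([316, 181,   7,  18, 103], dtype=int32)) [0.48418084 0.00208485 0.135     ]
scene (array([266.6, 201. ]), array([263, 193,   8,  18, 111], dtype=int32)) [ 0.45570874 -0.11674744  0.135     ]
bottle base/top [ 0.6871235  -0.36852673  0.2       ]
tumbler [ 0.54089125 -0.35428349  0.05      ]
plate [0.44335782 0.20588688 0.011     ]
```

View pics/c1.png

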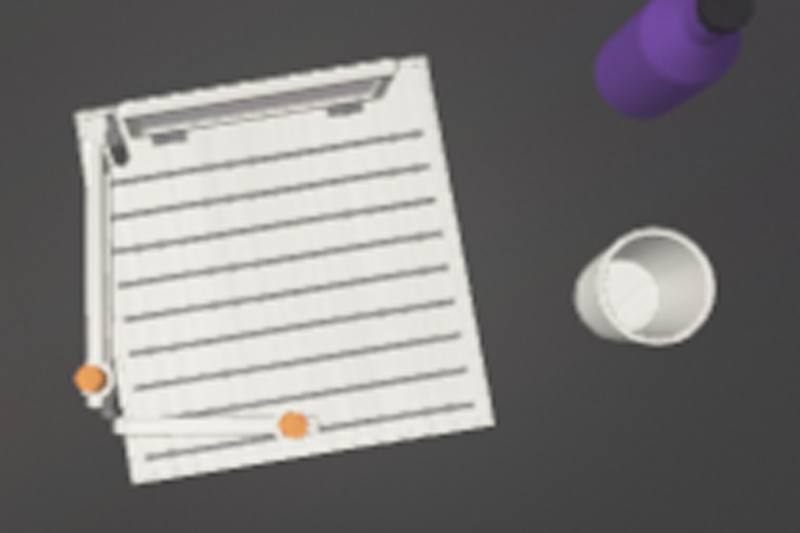

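The crop confirms the guard: middle post at crop (90,378), end post at (293,425). The middle leaf is open about 1.73 and the end leaf about 1.64. The small bottle and the tumbler stay well clear of the sweep.

```bash
cat >> h.py <<'E'
def rel(targets,pose=None):
    "targets: (x,y,z,yaw) world; prints shift mm and turn az in the present tool frame"
    s=env.sense(); Rm=R.from_rotvec(s["eef_rot"]); p=s["tcp_pos"]
    a=Rm.as_matrix()[:,0]; yaw=np.arctan2(a[1],a[0]); print("t",s["t"],"tcp",np.round(p,4),"yaw",round(yaw,3),"F",np.round(s["force"],1),"j",np.round(s["joint_pos"],2))
    for x,y,z,w in targets:
        t=R.from_matrix(np.c_[[np.cos(w),np.sin(w),0],[np.sin(w),-np.cos(w),0],[0,0,-1]])
        print(np.round(1e3*Rm.inv().apply(np.array([x,y,z])-p)).astype(int),np.round((Rm.inv()*t).as_rotvec(),3))
E
python3 -c "
from h import *
rel([(.4565,-.118,.235,1.483)])"
```

```text
t 0.2 tcp [ 0.1582 -0.6301  0.2306] yaw 0.246 F [-0.4  0.8  0.2] j [-1.5   0.25  1.56  0.    1.34 -0.17]
[ 414 -424   -4] [-1.000e-03 -1.000e-03 -1.237e+00]
```

Emit:
{"name": "play_rows", "arguments": {"moves": [[[30, -31, -4, 0, 0, -0.12, 1], [60, -62, -4, 0, 0, -0.24, 1], [92, -94, -4, 0, 0, -0.36, 1], [124, -127, -4, 0, 0, -0.48, 1], [156, -160, -4, 0, 0, -0.6, 1], [188, -193, -4, 0, 0, -0.72, 1], [220, -225, -4, 0, 0, -0.84, 1], [250, -256, -4, 0, 0, -0.96, 1]]]}}

```text
t: 1.0
tcp_pos: [0.3389, -0.3195, 0.2352]
eef_rot: [2.583, 1.787, 0.0]
force: [0.9, 0.6, 0.6]
grip_width: 1.001
finger_force: 0.0
```

```bash
python3 -c "
from h import *
rel([(.4565,-.118,.235,1.483)])"
```

```text
t 1.0 tcp [ 0.3389 -0.3195  0.2352] yaw 1.211 F [0.9 0.6 0.6] j [-1.   -0.21  2.01  0.    1.34 -0.64]
[230  39   0] [ 0.     0.    -0.272]
```

Emit:
{"name": "play_rows", "arguments": {"moves": [[[35, 6, 0, 0, 0, -0.06, 1], [75, 12, 0, 0, 0, -0.12, 1], [115, 19, 0, 0, 0, -0.18, 1], [155, 26, 0, 0, 0, -0.24, 1], [190, 32, 0, 0, 0, -0.27, 1], [215, 37, 0, 0, 0, -0.27, 1], [230, 39, 0, 0, 0, -0.27, 1], [230, 39, 0, 0, 0, -0.27, 1]]]}}

```text
t: 1.8
tcp_pos: [0.4573, -0.1189, 0.2352]
eef_rot: [-2.321, -2.117, -0.0]
force: [-0.2, -0.2, -0.2]
grip_width: 1.002
finger_force: 0.0
```

```bash
python3 - <<'E'
from h import *
rel([(.4565,-.118,.121,1.483)])
s=env.snapshot("wrist"); cv2.imwrite("pics/w1.png",s["image"][:,:,::-1]); print(s["xyz"],[(o[0],o[1][2:],at(s,*o[0],.15)) for o in orange(s,(0,0,640,480))])
E
```

```text
t 1.8 tcp [ 0.4573 -0.1189  0.2352] yaw 1.479 F [-0.2 -0.2 -0.2] j [-0.5  -0.19  1.99  0.    1.34 -0.4 ]
[  1  -1 114] [-0.    -0.    -0.004]
[ 0.4644833  -0.04287061  0.37748788] [(array([341.9,  32.9]), array([  33,   46, 1092], dtype=int32), array([ 0.48589063, -0.00269343,  0.15      ])), (array([308.6, 243.8]), array([ 26,  43, 843], dtype=int32), array([ 0.45814538, -0.11630856,  0.15      ]))]
```

View pics/w1.png

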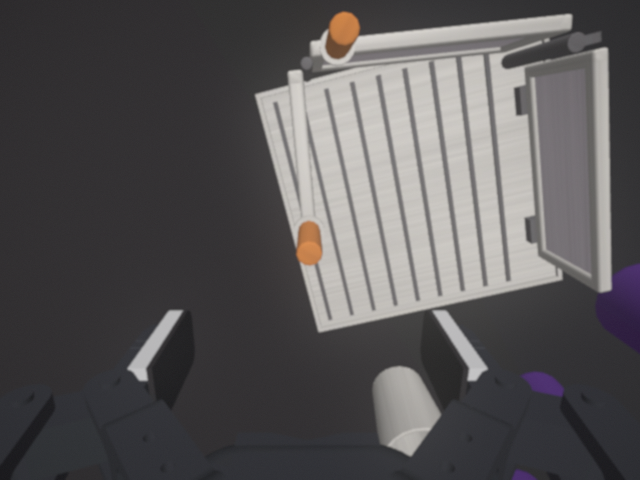

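The wrist view shows the end post at (309,244) centred between the fingers, the middle post at (343,33) and the end hinge at (307,62). I'm descending now.

Emit:
{"name": "play_rows", "arguments": {"moves": [[[1, -1, 30, 0, 0, 0, 1], [1, -1, 65, 0, 0, 0, 1], [1, -1, 95, 0, 0, 0, 1], [1, -1, 114, 0, 0, 0, 0.5], [1, -1, 114, 0, 0, 0, -0.3], [1, -1, 114, 0, 0, 0, -0.3], [1, -1, 114, 0, 0, 0, -0.3], [1, -1, 114, 0, 0, 0, -0.3]]]}}

```text
t: 2.65
tcp_pos: [0.4569, -0.12, 0.1229]
eef_rot: [2.323, 2.111, 0.002]
force: [0.4, -0.9, 0.4]
grip_width: 0.348
finger_force: 0.0
```

```bash
python3 - <<'E'
from h import *
W=dict(fx=0)
s=env.snapshot("wrist"); print([(o[0],o[1],) for o in orange(s,(0,0,640,480))])
# arc targets about end hinge
H=np.array([.4655,-.012]); r=.108
rel([(*(H+r*np.array([np.cos(a),np.sin(a)])),.121,a+np.pi) for a in np.arange(-1.64,-.8,.1)])
cv2.imwrite("pics/w2.png",s["image"][:,:,::-1])
E
```

```text
[(array([361.4,   3.5]), array([349,   0,  26,   9, 151], dtype=int32)), (array([310.5, 337.8]), array([ 287,  284,   48,  103, 3845], dtype=int32))]
t 2.7 tcp [ 0.4567 -0.1199  0.1226] yaw 1.476 F [-0.5 -0.4  1. ] j [-0.5  -0.05  2.09 -0.    1.1  -0.4 ]
[0 1 2] [ 0.002  0.001 -0.026]
[ 1 12  2] [ 0.002  0.001 -0.126]
[ 3 23  2] [ 0.002  0.001 -0.226]
[ 6 33  2] [ 0.002  0.001 -0.326]
[10 43  2] [ 0.002  0.001 -0.426]
[15 53  2] [ 0.002  0.002 -0.526]
[21 62  2] [ 0.002  0.002 -0.626]
[27 70  2] [ 0.002  0.002 -0.726]
[35 78  2] [ 0.002  0.002 -0.826]
```

View pics/w2.png

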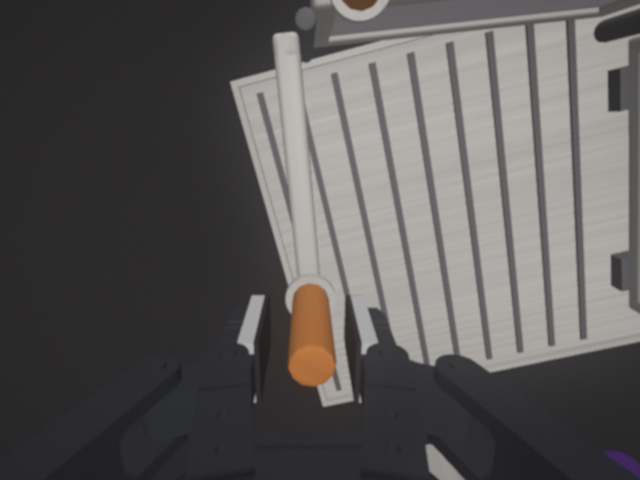

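The end post is caged between the pads at (311,335), and the end hinge is at (305,18). Now I'll swing the end leaf.

Emit:
{"name": "play_rows", "arguments": {"moves": [[[1, 12, 2, 0, 0, -0.126, -0.3], [3, 23, 2, 0, 0, -0.226, -0.3], [6, 33, 2, 0, 0, -0.326, -0.3], [10, 43, 2, 0, 0, -0.426, -0.3], [15, 53, 2, 0, 0, -0.526, -0.3], [21, 62, 2, 0, 0, -0.626, -0.3], [27, 70, 2, 0, 0, -0.726, -0.3], [35, 78, 2, 0, 0, -0.826, -0.3]]]}}

```text
t: 3.5
tcp_pos: [0.5375, -0.0921, 0.1199]
eef_rot: [1.274, 2.871, -0.001]
force: [-1.6, -1.3, -0.9]
grip_width: 0.346
finger_force: 0.8
```

```bash
python3 - <<'E'
from h import *
s=env.snapshot("top"); print([(o[0],at(s,*o[0],.158)) for o in orange(s,(250,200,420,330))])
s=env.snapshot("scene"); print([(o[0],at(s,*o[0],.135)) for o in orange(s,(200,100,420,330))])
s=env.snapshot("wrist"); print([(o[0],o[1]) for o in orange(s,(0,0,640,480))])
H=np.array([.4655,-.012]); r=.108
rel([(*(H+r*np.array([np.cos(a),np.sin(a)])),.121,a+np.pi) for a in np.arange(-.74,.07,.1)])
E
```

```text
[]
[(array([319.3, 188.5]), array([0.48315959, 0.00269717, 0.135     ])), (array([292.2, 221.1]), array([ 0.53336182, -0.09550388,  0.135     ]))]
[(array([398.2,  19.3]), array([ 368,    0,   63,   45, 2373], dtype=int32)), (array([292. , 347.3]), array([ 265,  292,   48,  104, 3644], dtype=int32))]
t 3.65 tcp [ 0.5374 -0.0918  0.1198] yaw 2.301 F [ 0.1 -0.6  1.3] j [-0.38  0.13  1.91 -0.    1.1  -1.11]
[ 0 10 -1] [ 0.     0.001 -0.101]
[ 2 21 -1] [ 0.     0.001 -0.201]
[ 4 32 -1] [ 0.     0.001 -0.301]
[ 8 42 -1] [ 0.     0.001 -0.401]
[13 51 -1] [ 0.     0.001 -0.501]
[18 61 -1] [ 0.     0.001 -0.601]
[25 69 -1] [ 0.     0.001 -0.701]
[32 77 -1] [ 0.     0.001 -0.801]
[40 84 -1] [ 0.     0.001 -0.901]
```

Emit:
{"name": "play_rows", "arguments": {"moves": [[[0, 10, -1, 0, 0, -0.1, -0.3], [2, 21, -1, 0, 0, -0.2, -0.3], [4, 32, -1, 0, 0, -0.3, -0.3], [8, 42, -1, 0, 0, -0.4, -0.3], [13, 51, -1, 0, 0, -0.5, -0.3], [18, 61, -1, 0, 0, -0.6, -0.3], [25, 69, -1, 0, 0, -0.7, -0.3], [32, 77, -1, 0, 0, -0.8, -0.3]]]}}

```text
t: 4.45
tcp_pos: [0.5728, -0.017, 0.1206]
eef_rot: [0.06, 3.141, -0.001]
force: [0.0, -2.1, -0.2]
grip_width: 0.349
finger_force: 0.7
```

```bash
python3 - <<'E'
from h import *
s=env.snapshot("scene"); print([(o[0],at(s,*o[0],.135)) for o in orange(s,(200,100,420,330))])
rel([])
E
```

```text
[(array([332.4, 220. ]), array([ 0.5746154 , -0.01913314,  0.135     ]))]
t 4.5 tcp [ 0.5727 -0.0155  0.1205] yaw 3.107 F [-0.2  0.6 -0.4] j [-0.23  0.19  1.84  0.    1.11 -1.76]
```

Emit:
{"name": "play_rows", "arguments": {"moves": [[[0, 1, 0, 0, 0, 0, -0.3], [0, 2, 0, 0, 0, 0, -0.3], [0, 3, 0, 0, 0, 0, -0.3], [0, 4, 0, 0, 0, 0, -0.3], [0, 5, 0, 0, 0, 0, -0.3], [0, 6, 0, 0, 0, 0, -0.3], [0, 7, 0, 0, 0, 0, -0.3], [0, 7, 0, 0, 0, 0, -0.3]]]}}

```text
t: 5.3
tcp_pos: [0.5734, -0.0104, 0.1205]
eef_rot: [0.062, 3.141, -0.003]
force: [-0.9, -5.2, 1.0]
grip_width: 0.35
finger_force: 2.4
```

```bash
python3 - <<'E'
from h import *
rel([])
s=env.snapshot("wrist"); print([(o[0],at(s,*o[0],.14)) for o in orange(s,(0,0,640,480))])
cv2.imwrite("pics/w3.png",s["image"][:,:,::-1])
E
```

```text
t 5.3 tcp [ 0.5734 -0.0104  0.1205] yaw 3.102 F [-0.9 -5.2  1. ] j [-0.22  0.19  1.83 -0.    1.11 -1.75]
[(array([327.2,  73. ]), array([ 0.48491642, -0.00114457,  0.14      ])), (array([287.4, 351.1]), array([ 0.57695092, -0.01769342,  0.14      ]))]
```

View pics/w3.png

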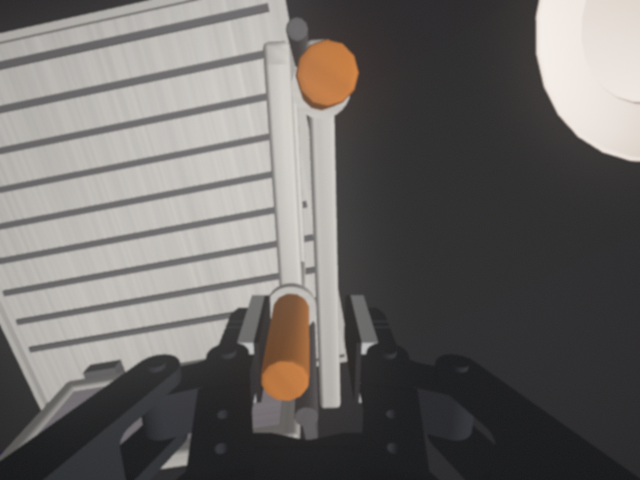

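The end leaf lies flat against the middle leaf and the force has risen to 5 N at the stop. The end post is at (287,351) and the middle post is unmoved at (327,73). Next I go over to the middle post with the tool turned about 180°.

Emit:
{"name": "play_rows", "arguments": {"moves": [[[0, -3, 0, 0, 0, 0, -0.3], [0, -6, 0, 0, 0, 0, -0.3], [0, -6, -25, 0, 0, 0, -0.3], [0, -6, -65, 0, 0, 0, -0.3], [0, -6, -85, 0, 0, 0.13, 0], [20, 0, -85, 0, 0, 0.26, 1], [50, 5, -85, 0, 0, 0.39, 1], [75, 8, -85, 0, 0, 0.52, 1]]]}}

```text
t: 6.15
tcp_pos: [0.4973, 0.002, 0.205]
eef_rot: [-0.875, -3.016, -0.001]
force: [-0.1, -0.3, 0.1]
grip_width: 0.98
finger_force: 0.0
```

```bash
python3 - <<'E'
from h import *
rel([(.4855,-.0005,.205,-.124)])
E
```

```text
t 6.15 tcp [0.4973 0.002  0.205 ] yaw 2.577 F [-0.1 -0.3  0.1] j [-0.22 -0.09  1.97  0.    1.27 -1.23]
[ 9 -8  0] [-2.000e-03 -1.000e-03  2.701e+00]
```

Emit:
{"name": "play_rows", "arguments": {"moves": [[[9, -8, 0, 0, 0, 0.14, 1], [9, -8, 0, 0, 0, 0.28, 1], [9, -8, 0, 0, 0, 0.42, 1], [9, -8, 0, 0, 0, 0.56, 1], [9, -8, 0, 0, 0, 0.7, 1], [9, -8, 0, 0, 0, 0.84, 1], [9, -8, 0, 0, 0, 0.98, 1], [9, -8, 0, 0, 0, 1.12, 1]]]}}

```text
t: 6.95
tcp_pos: [0.4864, -0.0003, 0.205]
eef_rot: [-2.344, -2.09, -0.0]
force: [0.3, -0.9, 0.1]
grip_width: 1.0
finger_force: 0.0
```

Emit:
{"name": "play_rows", "arguments": {"moves": [[[0, 0, 0, 0, 0, 0.14, 1], [0, 0, 0, 0, 0, 0.28, 1], [0, 0, 0, 0, 0, 0.42, 1], [0, 0, 0, 0, 0, 0.56, 1], [0, 0, 0, 0, 0, 0.7, 1], [0, 0, 0, 0, 0, 0.84, 1], [0, 0, 0, 0, 0, 0.98, 1], [0, 0, 0, 0, 0, 1.12, 1]]]}}

```text
t: 7.75
tcp_pos: [0.4864, -0.0003, 0.205]
eef_rot: [-3.096, -0.525, 0.001]
force: [0.1, 0.2, -0.4]
grip_width: 1.0
finger_force: 0.0
```

```bash
python3 - <<'E'
from h import *
rel([(.4855,-.0005,.205,-.124),(.4855,-.0005,.123,-.124)])
s=env.snapshot("wrist"); print([(o[0],at(s,*o[0],.14)) for o in orange(s,(0,0,640,480))])
E
```

```text
t 7.75 tcp [ 4.864e-01 -3.000e-04  2.050e-01] yaw 0.336 F [ 0.1  0.2 -0.4] j [-0.23 -0.12  1.99  0.    1.27  1.  ]
[-1  0  0] [-0.001  0.001  0.46 ]
[-1  0 82] [-0.001  0.001  0.46 ]
[(array([400.2, 110. ]), array([ 0.57693627, -0.01798636,  0.14      ])), (array([309.7, 259.7]), array([ 0.48639748, -0.00171422,  0.14      ]))]
```

Emit:
{"name": "play_rows", "arguments": {"moves": [[[0, 0, 0, 0, 0, 0.14, 1], [0, 0, 10, 0, 0, 0.28, 1], [0, 0, 25, 0, 0, 0.42, 1], [0, 0, 55, 0, 0, 0.46, 1], [0, 0, 82, 0, 0, 0.46, 0.4], [0, 0, 82, 0, 0, 0.46, -0.3], [0, 0, 82, 0, 0, 0.46, -0.3], [0, 0, 82, 0, 0, 0.46, -0.3]]]}}

```text
t: 8.6
tcp_pos: [0.4879, -0.0009, 0.125]
eef_rot: [3.136, -0.184, 0.004]
force: [0.2, -0.3, 0.0]
grip_width: 0.353
finger_force: 0.0
```

```bash
python3 - <<'E'
from h import *
H=np.array([.6353,-.0187]); r=.151
rel([(*(H+r*np.array([np.cos(a),np.sin(a)])),.121,a-np.pi) for a in 3.02+np.arange(0,.81,.08)])
E
```

```text
t 8.6 tcp [ 0.4879 -0.0009  0.125 ] yaw -0.117 F [ 0.2 -0.3  0. ] j [-0.23 -0.01  2.05  0.    1.1   1.45]
[-3  0  4] [ 0.    -0.003  0.004]
[-2 12  4] [ 0.    -0.003 -0.076]
[-1 24  4] [ 0.    -0.003 -0.156]
[ 2 36  4] [ 0.    -0.003 -0.236]
[ 5 47  4] [ 0.001 -0.003 -0.316]
[ 9 59  4] [ 0.001 -0.003 -0.396]
[14 70  4] [ 0.001 -0.003 -0.476]
[20 80  4] [ 0.001 -0.003 -0.556]
[27 90  4] [ 0.001 -0.003 -0.636]
[ 35 100   4] [ 0.001 -0.003 -0.716]
[ 43 108   4] [ 0.001 -0.003 -0.796]
```

Emit:
{"name": "play_rows", "arguments": {"moves": [[[-2, 12, 2, 0, 0, -0.08, -0.3], [-1, 24, 2, 0, 0, -0.16, -0.3], [2, 36, 2, 0, 0, -0.24, -0.3], [5, 47, 2, 0, 0, -0.32, -0.3], [9, 59, 2, 0, 0, -0.4, -0.3], [14, 70, 2, 0, 0, -0.48, -0.3], [20, 80, 2, 0, 0, -0.56, -0.3], [27, 90, 2, 0, 0, -0.64, -0.3]]]}}

```text
t: 9.4
tcp_pos: [0.5037, -0.0932, 0.1233]
eef_rot: [-3.033, -0.816, -0.003]
force: [-2.4, 4.2, 3.2]
grip_width: 0.354
finger_force: 2.1
```

```bash
python3 - <<'E'
from h import *
H=np.array([.6353,-.0187]); r=.151
rel([(*(H+r*np.array([np.cos(a),np.sin(a)])),.121,a-np.pi) for a in 3.66+np.arange(0,.81,.08)])
s=env.snapshot("scene"); print([(o[0],at(s,*o[0],.135)) for o in orange(s,(200,100,420,330))])
s=env.snapshot("wrist"); print([(o[0],at(s,*o[0],.14)) for o in orange(s,(0,0,640,480))])
E
```

```text
t 9.4 tcp [ 0.5037 -0.0932  0.1233] yaw 0.526 F [-2.4  4.2  3.2] j [-0.41  0.05  1.99  0.    1.1   0.64]
[0 1 2] [-0.    -0.002  0.007]
[ 1 13  2] [ 0.    -0.002 -0.073]
[ 2 25  2] [ 0.    -0.002 -0.153]
[ 4 36  2] [ 0.    -0.002 -0.233]
[ 8 48  2] [ 0.    -0.002 -0.313]
[12 59  2] [ 0.    -0.002 -0.393]
[17 70  2] [ 0.    -0.002 -0.473]
[23 81  2] [ 0.    -0.002 -0.553]
[29 91  2] [ 0.001 -0.002 -0.633]
[ 37 100   2] [ 0.001 -0.002 -0.713]
[ 45 109   2] [ 0.001 -0.002 -0.793]
[(array([290.7, 208.8]), array([ 0.50197463, -0.08162514,  0.135     ])), (array([323.8, 227.9]), array([ 0.58353319, -0.04626604,  0.135     ]))]
[(array([319.7,  48.7]), array([ 0.58903647, -0.05004679,  0.14      ])), (array([286.2, 332. ]), array([ 0.50244263, -0.08740394,  0.14      ]))]
```

Swinging well with the end leaf still folded. I'm carrying on.

Emit:
{"name": "play_rows", "arguments": {"moves": [[[1, 13, 1, 0, 0, -0.07, -0.3], [2, 25, 1, 0, 0, -0.15, -0.3], [4, 36, 1, 0, 0, -0.23, -0.3], [8, 48, 1, 0, 0, -0.31, -0.3], [12, 59, 1, 0, 0, -0.39, -0.3], [17, 70, 1, 0, 0, -0.47, -0.3], [23, 81, 1, 0, 0, -0.55, -0.3], [29, 91, 1, 0, 0, -0.63, -0.3]]]}}

```text
t: 10.3
tcp_pos: [0.5735, -0.1572, 0.1213]
eef_rot: [-2.632, -1.713, 0.001]
force: [-3.6, 2.5, 3.0]
grip_width: 0.351
finger_force: 2.0
```

```bash
python3 - <<'E'
from h import *
H=np.array([.6353,-.0187]); r=.151
rel([(*(H+r*np.array([np.cos(a),np.sin(a)])),.121,a-np.pi) for a in 4.29+np.array([0,.08,.16,.24,.32,.38,.42,.46,.5])])
s=env.snapshot("wrist"); print([(o[0],at(s,*o[0],.14)) for o in orange(s,(0,0,640,480))])
E
```

```text
t 10.3 tcp [ 0.5735 -0.1572  0.1213] yaw 1.154 F [-3.6  2.5  3. ] j [-0.46  0.24  1.78  0.    1.12 -0.04]
[1 0 0] [-0.001 -0.     0.005]
[ 1 12  0] [-0.001 -0.    -0.075]
[ 2 24  0] [-0.001 -0.    -0.155]
[ 5 36  0] [-0.001 -0.    -0.235]
[ 8 47  0] [-0.001 -0.    -0.315]
[11 56  0] [-0.001 -0.    -0.375]
[13 61  0] [-0.001 -0.    -0.415]
[16 67  0] [-0.001 -0.001 -0.455]
[19 72  0] [-0.001 -0.001 -0.495]
[(array([324.3,  45.6]), array([ 0.61675852, -0.07142406,  0.14      ])), (array([286.5, 334. ]), array([ 0.5676792 , -0.15197661,  0.14      ]))]
```

Emit:
{"name": "play_rows", "arguments": {"moves": [[[1, 12, 0, 0, 0, -0.08, -0.3], [2, 24, 0, 0, 0, -0.16, -0.3], [5, 36, 0, 0, 0, -0.24, -0.3], [8, 47, 0, 0, 0, -0.32, -0.3], [10, 54, 0, 0, 0, -0.36, -0.3], [12, 59, 0, 0, 0, -0.4, -0.3], [14, 63, 0, 0, 0, -0.43, -0.3], [16, 67, 0, 0, 0, -0.455, -0.3]]]}}

```text
t: 11.15
tcp_pos: [0.6411, -0.1703, 0.121]
eef_rot: [2.18, 2.261, -0.001]
force: [-3.7, -1.5, 3.7]
grip_width: 0.353
finger_force: 1.8
```

Emit:
{"name": "play_rows", "arguments": {"moves": [[[0, 1, 0, 0, 0, 0, -0.3], [0, 2, 0, 0, 0, 0, -0.3], [0, 3, 0, 0, 0, 0, -0.3], [0, 4, 0, 0, 0, 0, -0.3], [0, 5, 0, 0, 0, 0, -0.3], [0, 6, 0, 0, 0, 0, -0.3], [0, 6, 0, 0, 0, 0, -0.3], [0, 6, 0, 0, 0, 0, -0.3]]]}}

```text
t: 11.95
tcp_pos: [0.6473, -0.1701, 0.1202]
eef_rot: [2.181, 2.261, 0.001]
force: [-3.6, -0.6, 1.4]
grip_width: 0.349
finger_force: 1.0
```

```bash
python3 - <<'E'
from h import *
rel([])
s=env.snapshot("wrist"); print([(o[0],at(s,*o[0],.14)) for o in orange(s,(0,0,640,480))])
cv2.imwrite("pics/w4.png",s["image"][:,:,::-1])
E
```

```text
t 11.95 tcp [ 0.6473 -0.1701  0.1202] yaw 1.607 F [-3.6 -0.6  1.4] j [-0.43  0.4   1.58  0.    1.16 -0.46]
[(array([309.6,  46.5]), array([ 0.64442902, -0.07454382,  0.14      ])), (array([287., 338.]), array([ 0.63999277, -0.16879665,  0.14      ]))]
```

View pics/w4.png

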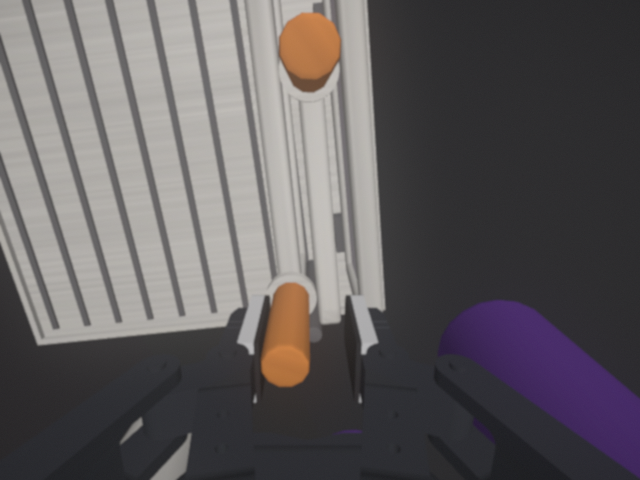

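Almost closed: the middle post is at (287,338) and the three leaves are near parallel, but the force is only hinge friction so far. I'll press on to the stop.

Emit:
{"name": "play_rows", "arguments": {"moves": [[[0, 1, 0, 0, 0, 0, -0.3], [0, 2, 0, 0, 0, 0, -0.3], [0, 3, 0, 0, 0, 0, -0.3], [0, 4, 0, 0, 0, 0, -0.3], [0, 4, 0, 0, 0, 0, -0.3], [0, 4, 0, 0, 0, 0, -0.3], [0, 4, 0, 0, 0, 0, -0.3], [0, 4, 0, 0, 0, 0, -0.3]]]}}

```text
t: 12.8
tcp_pos: [0.6504, -0.1699, 0.1201]
eef_rot: [-2.18, -2.26, 0.002]
force: [-6.2, -0.6, 2.6]
grip_width: 0.351
finger_force: 3.2
```

Emit:
{"name": "play_rows", "arguments": {"moves": [[[0, 1, 0, 0, 0, 0, -0.3], [0, 2, 0, 0, 0, 0, -0.3], [0, 3, 0, 0, 0, 0, -0.3], [0, 4, 0, 0, 0, 0, -0.3], [0, 4, 0, 0, 0, 0, -0.3], [0, 4, 0, 0, 0, 0, -0.3], [0, 4, 0, 0, 0, 0, -0.3], [0, 4, 0, 0, 0, 0, -0.3]]]}}

```text
t: 13.6
tcp_pos: [0.6508, -0.1699, 0.1199]
eef_rot: [-2.174, -2.255, 0.012]
force: [-20.1, -0.7, 11.4]
grip_width: 0.349
finger_force: 10.6
```

Firmly at the stop, with 20 N and no motion. I'll back off to centre, open and lift.

Emit:
{"name": "play_rows", "arguments": {"moves": [[[0, -4, 0, 0, 0, 0, -0.3], [0, -8, 0, 0, 0, 0, -0.3], [0, -11, 0, 0, 0, 0, -0.2], [0, -11, 0, 0, 0, 0, 0], [0, -11, -20, 0, 0, 0, 0], [0, -11, -55, 0, 0, 0, 0], [0, -11, -95, 0, 0, 0, 0], [0, -11, -120, 0, 0, 0, 0]]]}}

```text
t: 14.4
tcp_pos: [0.6455, -0.1705, 0.244]
eef_rot: [2.178, 2.258, 0.003]
force: [1.1, 0.1, 0.3]
grip_width: 0.501
finger_force: 0.0
```

Emit:
{"name": "play_rows", "arguments": {"moves": [[[0, -30, 0, 0, 0, 0, 0], [0, -70, 0, 0, 0, 0, 0], [0, -110, 0, 0, 0, 0, 0], [0, -150, 0, 0, 0, 0, 0], [0, -180, 0, 0, 0, 0, 0], [0, -200, 0, 0, 0, 0, 0], [0, -200, 0, 0, 0, 0, 0], [0, -200, 0, 0, 0, 0, 0]]]}}

```text
t: 15.2
tcp_pos: [0.4449, -0.1776, 0.2408]
eef_rot: [2.18, 2.26, 0.001]
force: [-0.3, 0.3, 0.2]
grip_width: 0.499
finger_force: 0.0
```

```bash
python3 - <<'E'
from h import *
rel([])
a=env.snapshot("scene")["image"]; s=env.snapshot("wrist"); print([(o[0],at(s,*o[0],.14)) for o in orange(s,(0,0,640,480))])
cv2.imwrite("pics/f.png",cv2.resize(np.hstack([a,s["image"]])[:,:,::-1],(800,300),interpolation=cv2.INTER_AREA))
E
```

```text
t 15.2 tcp [ 0.4449 -0.1776  0.2408] yaw 1.606 F [-0.3  0.3  0.2] j [-0.62 -0.18  1.97  0.    1.34 -0.65]
[(array([625. ,  89.3]), array([ 0.62572797, -0.07911361,  0.14      ])), (array([608. , 235.2]), array([ 0.63937623, -0.16695781,  0.14      ]))]
```

View pics/f.png

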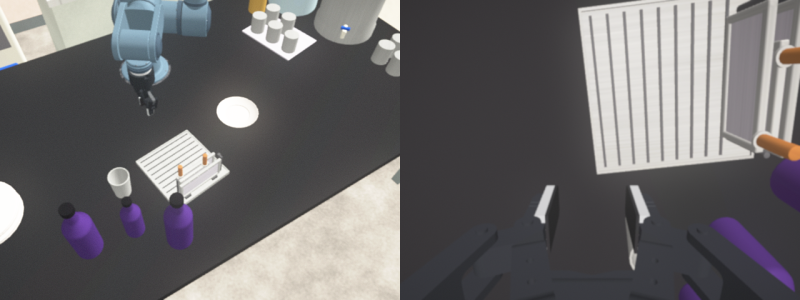

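The leaves are folded at the back of the tray, and the bottle, tumbler and plate look unmoved. One close check from the top camera before handing in.

```bash
python3 - <<'E'
from h import *
s=env.snapshot("top"); print([(o[0],at(s,*o[0],.158)) for o in orange(s,(250,180,420,330))])
c=env.snapshot("scene"); print([(o[0],at(c,*o[0],.135)) for o in orange(c,(200,100,420,350))])
a=cv2.resize(s["image"][190:330,270:480],(600,400),interpolation=cv2.INTER_CUBIC)[:300,:400]
b=cv2.resize(c["image"][220:340,250:380],(400,369),interpolation=cv2.INTER_CUBIC)[:300]
cv2.imwrite("pics/f2.png",np.hstack([a,b])[:,:,::-1])
E
```

```text
[(array([325.9, 223.8]), array([ 0.64070633, -0.07678857,  0.158     ])), (array([365.8, 224.1]), array([ 0.6386002 , -0.16609619,  0.158     ]))]
[(array([327.5, 253.9]), array([ 0.6451153 , -0.07462975,  0.135     ])), (array([288.1, 272.3]), array([ 0.64329121, -0.16679348,  0.135     ]))]
```

View pics/f2.png

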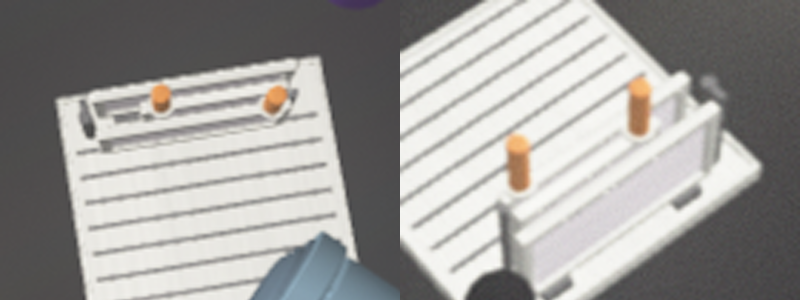

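Both crops show the three leaves parallel and stacked, with the posts at the positions expected when closed. Handing in.

```bash
python3 -c "
from station import env
print(env.job_done())"
```

```text
the job is handed in; nothing more can be done
None
```

I folded the end leaf onto the middle leaf first, then swung both to the stop against the fixed leaf; the guard is left closed flat, the gripper is clear, the bottle, tumbler and plate look undisturbed, and I handed it in at about 15 s (the verdict wasn't shown).

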